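# Sort the sample-prep leftovers into their rack and trays

## Robot

A 6-joint arm with a two-finger parallel gripper is mounted at the origin on a cart in front of the work surface, level with it; the furniture and walls round the work are solid. World frame = base frame: x ahead of the robot, y to its left, z up, the work surface at z = 0. Lengths are in m, angles in rad, forces in N, time in s.
With the tool pointing down it reaches from about 0.25 to 0.8 m from the base axis. Payload 8.5 kg.
Tool frame: the origin (TCP) lies on the centre line of the jaws, within the pads' length; the fingertips stand 11 mm ahead of it and the grasp point (between the pads) lies 8 mm behind it (robot.tcp_to_tips is the distance from the TCP to the fingertips, in m); x points along the fingers, y is the direction in which the jaws open and shut, and the axes are right-handed (so a half turn about x gives the same grasp; the last joint's range is limited). The gripper opens to 85 mm and grips with 20 to 120 N. Pads are 22 mm wide; open, the fingers measure 114 mm over their backs; the gripper's body (76 mm by 85 mm) begins 54 mm behind the grasp point. The pads swing forward as they close: fully open they stand 13 mm farther back than shut.
Start: joints at [-1.121, 0.238, -0.013, 1.319, 0, 1.571], TCP at [0.228, -0.473, 0.242] pointing down, gripper open.
Joint ranges: [-2.66, 2.66], [-1.03, 1.9], [-1.14, 1.46], [-1.82, 2.27], [-1.45, 1.34], [-3.14, 3.14]. Speed limits (rad/s): [2.22, 2.22, 2.79, 3.14, 3.14, 3.14].

## Interface

Orientations are given as a rotation vector (axis times angle).
In Python, from cell import robot gives the robot as it stands. The module is installed in compiled form; this text tells all that it offers.
- The arm moves only by the tool arm_command, never from a script. Its argument "moves" is a list of rows, each a list of 4 numbers: the shift along the tool's x, y, z in m, then the turn about the tool's x in degrees. A call has 1 to 10 rows; each row is the pose to reach, as a shift and turn from the pose commanded when the call began, along the tool's axes at that moment; what a row does not reach only later rows make up. A row lasts 1/8 s, in which the tool goes at most 62.5 mm and 10.7 degrees, less where a joint would pass 70% of its speed; a pose out of reach is approached as far as the arm can. A call with a gripper value outside its range is refused whole. "claw" is the finger opening in m, from 0 to 0.0854, set as the call begins (left out, the last holds). The fingers move at their own pace and stop on an object; "grip_force" is the grip in N (left out, the last holds). Time passes only in rows, so rows that repeat a pose let the fingers close. It gives the time, the measured TCP pose, the force and the opening at its end, in the units of the state.
- robot.read_state(): the state, without advancing time (a new reading comes with each control period).
- robot.capture(name): name is "side" or "top" or "wrist"; returns the picture (420x560x3 uint8, red, green, blue); there is no depth.
- robot.get_calibration(name): a dict with "fovy" (degrees; the focal length in pixels is half the picture's height over the tangent of half this angle, whatever the lens; pixels are square), "cx", "cy" (the principal point, pixels), "R" (3x3) and "t" (3): a world point X has camera coordinates R X + t. Camera axes: x right, y down, z forward; pixel columns grow to the right and rows downward; lengths in m; the calibration is good to about 2 mm. A picture is of the moment at which its call begins: read the wrist's pose just before it. get_calibration takes no time and is no camera call; for the wrist camera it gives the pose at the moment of the call.
- robot.sign_off(): hands the job in, once; it reports no verdict.
Trained networks look in the newest picture that a camera, given by its name, has taken for a name from the list of things; names that differ only in an ending like _2 or _b are one class to them, and where a whole thing is asked for, a point or a joint stands for the part that bears it (a point fixed in the world has none). Each returns a list of dicts, best first, with "p" (0 to 1); they miss things now and then, are a little off and sometimes report something else, mostly with a low value. They report only what shows in the picture. A call takes as long as a camera call.
- robot.find_in(camera, name): "position" ([column, row] in pixels, amid what is visible of it).
- robot.silhouettes(camera, name): "mask" (420x560 bool, what is visible of it) and "position" ([column, row] in pixels, amid what is visible of it).
The state is a dict: "time_s": time; "joint_positions": joint angles; "dq": joint speeds; "effort": joint torques, N m; "position": TCP position; "tool_rot": TCP orientation; "ft_force": force on the tool from outside, world axes, zero at the start; "wrist_torque": the same for the moment, N m; "opening": finger opening in m.
Only numpy, scipy, OpenCV 4.12 (cv2) and the standard library are available. Lean on these libraries where they do the work, as an engineer would, in place of code of your own. Each camera call takes 0.05 s, during which the arm holds its last target.

## Task

Sort the things lying along the front of the bench into where they belong: stand one vial upright in each pocket of the vial rack, lay one glass stopper flat in each bay of the divided tray, and lay the marker pen flat in the middle of the long pen tray. Never let a vial tip over, and leave the flask and the reagent bottle behind the trays standing where they are.

Things in the scene. Friction and masses are not known exactly. Their poses are not given: they have to be found in the camera images.
- sample_vial_a: a capped clear-glass sample vial standing upright, round, 24 mm diameter, 54 mm tall (body 24 mm up to 47 mm, black cap 22 mm above), about 20 g; origin at the centre of its underside, z up. The two vials are alike and interchangeable
- sample_vial_b: a capped clear-glass sample vial standing upright, round, 24 mm diameter, 54 mm tall (body 24 mm up to 47 mm, black cap 22 mm above), about 20 g; origin at the centre of its underside, z up. The two vials are alike and interchangeable
- glass_stopper_a: a loose off-white ground stopper lying on its side, 18 mm wide (x), 49 mm long (y), 18 mm high, behaves like a box of 18 x 47 x 17 mm, about 20 g; origin at the centre of its underside, y along its length, z up. The two stoppers are alike and interchangeable, and may lie either way round
- glass_stopper_b: a loose off-white ground stopper lying on its side, 18 mm wide (x), 49 mm long (y), 18 mm high, behaves like a box of 18 x 47 x 17 mm, about 20 g; origin at the centre of its underside, y along its length, z up. The two stoppers are alike and interchangeable, and may lie either way round
- marker_pen: a white marker pen with a black cap, lying on the bench, 13 mm wide (x), 137 mm long (y), 15 mm high at the clip, behaves like a box of 12 x 134 x 12 mm, about 20 g; origin under its middle, y along its length, z up. It may lie either way round
- vial_rack: the vial rack: a low grey plastic block, 64 (x) x 150 (y) x 22 mm high, fixed to the bench, with two round pockets open at the top, 43 mm diameter and 16 mm deep; origin at the centre of its underside, z up. The pocket centres are at y = +38 and -38 mm, x = 0; the pocket floors are 6 mm above the origin. One vial stands in each pocket
- stopper_tray: the stopper tray: a shallow grey plastic tray with a dividing wall, fixed to the bench, 90 (x) x 112 (y) x 12 mm high, two bays side by side, each 78 mm long (x) and 48 mm wide (y); origin at the centre of its underside, z up. The bay centres are at y = +26 and -26 mm, x = 0; the floors are 4 mm above the origin, the tops of the 4 mm thick walls 12 mm above it. One stopper lies in each bay, along the bay's length (its y along the tray's x, either way)
- pen_tray: the pen tray: a long shallow grey plastic tray without a divider, fixed to the bench, 56 (x) x 176 (y) x 11 mm high, inside 44 x 164 mm; origin at the centre of its underside, y along its length, z up; the floor is 4 mm above the origin, the tops of the 4 mm thick walls 11 mm above it. The marker lies in its middle, along its length
- flask: bystander: a stoppered glass flask with a long neck, 60 mm diameter at the bulb, 193 mm tall, standing loose behind the trays; origin at the centre of its underside
- reagent_bottle: bystander: a whitish clear bottle with a blue screw cap, 60 mm diameter, 121 mm tall, standing loose behind the trays; origin at the centre of its underside

How it is judged:
By the outcome, as a careful person would: the job done as asked, in the order asked, and still so for the second after the job is handed in, with the robot touching nothing.
It also fails if it takes over 125 s, if anything falls off the work surface, if the arm or the gripper's body presses on something with over 40 N, if the wrist force passes 120 N, or if a joint passes its speed limit or range.

## Working session

There is one attempt and no reset: what is moved stays moved. The work goes in short steps, Python scripts to look and compute and a tool call to move; the robot and the scene stay as the last step left them, time stands still between calls to the robot, and variables do not carry over. Pictures are saved under pics/ and viewed, and the job is handed in when it is done.

Besides the shell and the picture viewer there is one more tool, called after ">>>" by a JSON object that holds its "op" and its "data", one argument or row to a line. arm_command: Moves the arm, as the interface text tells. Its arguments: {"type":"object","properties":{"moves":{"type":"array"},"claw":{"type":"number"},"grip_force":{"type":"number"}},"required":["moves"]}

```bash
mkdir -p pics
python3 - <<'E'
from cell import robot
import cv2,numpy as np
s=robot.read_state()
print({k:np.round(v,3) for k,v in s.items()})
for n in ['top','side','wrist']:
    im=robot.capture(n); cv2.imwrite(f'pics/{n}0.png',im[:,:,::-1])
    c=robot.get_calibration(n); print(n,c['fovy'],c['cx'],c['cy'],np.round(c['R'],3).tolist(),np.round(c['t'],3))
E
```

```text
{'time_s': np.float64(0.0), 'joint_positions': array([-1.121,  0.239, -0.014,  1.319, -0.   ,  1.571]), 'dq': array([-0.001,  0.002,  0.001,  0.   ,  0.   , -0.   ]), 'effort': array([ 3.0000e-03, -5.3878e+01,  3.4644e+01,  1.8000e-02,  0.0000e+00,
       -0.0000e+00]), 'position': array([ 0.228, -0.472,  0.242]), 'tool_rot': array([ 1.972,  0.453, -1.973]), 'ft_force': array([0.312, 0.288, 0.432]), 'wrist_torque': array([-0.034, -0.028, -0.005]), 'opening': np.float64(0.086)}
top 47.0266685550328 283.6395926769375 212.8852233948641 [[-0.007, -1.0, 0.009], [-0.987, 0.006, -0.163], [0.163, -0.01, -0.987]] [0.068 0.572 0.916]
side 44.48757964348761 272.24871872497164 208.149632478207 [[-0.845, -0.535, -0.007], [-0.303, 0.489, -0.818], [0.441, -0.689, -0.575]] [0.505 0.179 0.919]
wrist 60.1226122464593 283.7735558928296 212.01810007077066 [[0.434, -0.901, -0.002], [-0.865, -0.418, 0.279], [-0.253, -0.119, -0.96]] [-0.523 -0.037  0.38 ]
```

View pics/top0.png

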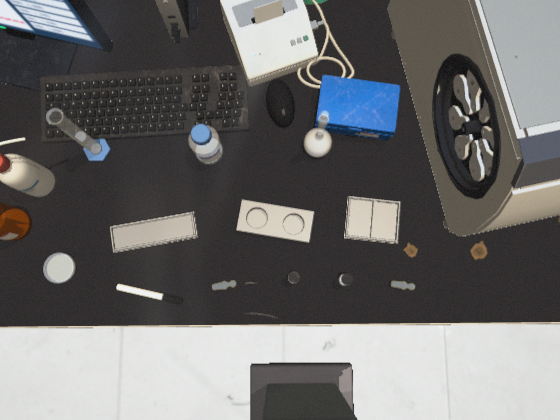

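View pics/side0.png

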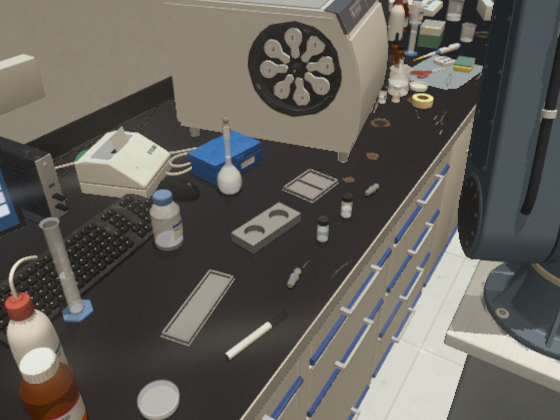

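```bash
cat > h.py <<'E'
from cell import robot
import cv2,numpy as np
from scipy.spatial.transform import Rotation as Ro
def K(c): 
    f=210/np.tan(np.radians(c['fovy']/2)); return f
def unproj(c,px,z):
    f=K(c); R=np.array(c['R']);t=np.array(c['t'])
    d=R.T@np.array([(px[0]-c['cx'])/f,(px[1]-c['cy'])/f,1]); o=-R.T@t
    return o+d*(z-o[2])/d[2]
def proj(c,X):
    p=np.array(c['R'])@np.array(X)+np.array(c['t']); f=K(c)
    return np.array([c['cx']+f*p[0]/p[2],c['cy']+f*p[1]/p[2]])
E
python3 - <<'E'
from h import *
H={'sample_vial_a':.027,'glass_stopper_a':.009,'marker_pen':.006,'vial_rack':.02,'stopper_tray':.008,'pen_tray':.008,'flask':.08,'reagent_bottle':.06}
for n in ['top','side']:
    c=robot.get_calibration(n)
    for k,z in H.items():
        for d in robot.silhouettes(n,k):
            m=d['mask'].astype(np.uint8)
            if d['p']<.2: continue
            pts=cv2.findNonZero(m)
            # unproject mask
            w=np.array([unproj(c,p[0],z)[:2] for p in pts[::max(1,len(pts)//1500)]],np.float32)
            r=cv2.minAreaRect(w)
            print(n,k,round(d['p'],2),np.round(d['position']),len(pts),'mean',w.mean(0).round(3),'rect',np.round(r[0],3),np.round(r[1],3),round(r[2],1))
E
```

```text
top glass_stopper_a 0.64 [400. 283.] 149 mean [ 0.43  -0.173] rect [ 0.43  -0.174] [0.047 0.015] 82.5
top glass_stopper_a 0.47 [225. 284.] 157 mean [0.433 0.187] rect [0.432 0.187] [0.015 0.047] 5.9
top marker_pen 0.55 [145. 294.] 395 mean [0.417 0.339] rect [0.417 0.338] [0.137 0.013] 77.3
top vial_rack 0.63 [277. 219.] 2326 mean [0.56  0.082] rect [0.561 0.083] [0.151 0.067] 80.1
top vial_rack 0.26 [205. 142.] 1030 mean [0.725 0.228] rect [0.725 0.228] [0.093 0.061] 26.8
top stopper_tray 0.85 [372. 219.] 2308 mean [ 0.564 -0.119] rect [ 0.564 -0.119] [0.113 0.091] 83.4
top pen_tray 0.67 [154. 233.] 2304 mean [0.542 0.333] rect [0.542 0.333] [0.056 0.176] 9.7
top flask 0.68 [319. 139.] 814 mean [ 0.717 -0.005] rect [ 0.723 -0.013] [0.055 0.095] 56.7
top reagent_bottle 0.85 [206. 144.] 1072 mean [0.712 0.221] rect [0.712 0.222] [0.09  0.062] 21.7
side sample_vial_a 0.65 [323. 227.] 289 mean [0.447 0.042] rect [0.447 0.042] [0.023 0.09 ] 27.2
side sample_vial_a 0.63 [346. 207.] 258 mean [ 0.44 -0.06] rect [ 0.44  -0.061] [0.026 0.096] 21.5
side glass_stopper_a 0.7 [296. 279.] 174 mean [0.432 0.185] rect [0.432 0.184] [0.018 0.056] 13.7
side glass_stopper_a 0.44 [370. 186.] 93 mean [ 0.429 -0.18 ] rect [ 0.429 -0.179] [0.055 0.02 ] 86.8
side marker_pen 0.73 [253. 338.] 600 mean [0.416 0.338] rect [0.416 0.335] [0.142 0.016] 76.6
side vial_rack 0.62 [264. 231.] 1785 mean [0.555 0.094] rect [0.554 0.089] [0.169 0.086] 80.1
side stopper_tray 0.96 [309. 184.] 1064 mean [ 0.564 -0.117] rect [ 0.565 -0.12 ] [0.126 0.098] 84.3
side pen_tray 0.69 [198. 306.] 2355 mean [0.538 0.342] rect [0.54  0.335] [0.06  0.181] 10.1
side flask 0.66 [229. 175.] 974 mean [0.717 0.   ] rect [ 0.756 -0.05 ] [0.053 0.392] 37.4
side reagent_bottle 0.86 [166. 223.] 1659 mean [0.709 0.225] rect [0.717 0.218] [0.064 0.218] 46.0
```

The top view shows the pen, two stoppers, two vials (tops at about 293,278 and 345,280) and the three trays. I'll refine the positions next and write a move planner.

```bash
cat >> h.py <<'E'
def pose():
    s=robot.read_state(); return np.array(s['position']),Ro.from_rotvec(s['tool_rot']).as_matrix(),s
def plan(target,jaw=None):
    "target TCP xyz; jaw: desired jaw-axis direction angle in deg (mod 180) in world xy"
    p,R,s=pose(); d=R.T@(np.array(target)-p)
    turn=0
    if jaw is not None:
        j=np.degrees(np.arctan2(R[1,1],R[0,1])); dl=(jaw-j+90)%180-90
        turn=-dl  # tool x down
    print('shift mm',np.round(d*1000,1),'turn',round(turn,1),'| pos',p.round(4),'xaxis',R[:,0].round(3),'jaw',round(np.degrees(np.arctan2(R[1,1],R[0,1])),1),'q6',round(s['joint_positions'][5],2),'t',round(s['time_s'],2),'open',round(s['opening'],4))
E
python3 - <<'E'
from h import *
print(robot.tcp_to_tips)
ct=robot.get_calibration('top')
for px in [(293,277.5),(345,279.5)]: print(unproj(ct,px,.054).round(4))
for d in robot.find_in('top','sample_vial_a'): print(d)
cs=robot.get_calibration('side')
for px in [(322,217),(347,197)]: print('side cap top?',unproj(cs,px,.054).round(4))
for X in [(.447,.042),(.44,-.06)]:
  for z in (0,.054): print(X,z,proj(ct,[*X,z]).round(1),proj(cs,[*X,z]).round(1))
plan([.44,0,.2],90)
im=cv2.imread('pics/top0.png')[180:320,100:440]; cv2.imwrite('pics/topz.png',cv2.resize(im,None,fx=2.3,fy=2.3,interpolation=2))
im=cv2.imread('pics/side0.png')[150:300,200:400]; cv2.imwrite('pics/sidez.png',cv2.resize(im,None,fx=4,fy=4,interpolation=2))
E
```

```text
0.011
[0.444  0.0476 0.054 ]
[ 0.4395 -0.0531  0.054 ]
{'position': [291.8, 276.3], 'p': 0.64}
{'position': [344.7, 281.0], 'p': 0.45}
side cap top? [0.4507 0.0398 0.054 ]
side cap top? [ 0.439  -0.0545  0.054 ]
(0.447, 0.042) 0 [295.  276.8] [321.8 238.7]
(0.447, 0.042) 0.054 [295.9 275.9] [323.1 218.1]
(0.44, -0.06) 0 [344.8 279.9] [345.8 215.7]
(0.44, -0.06) 0.054 [348.6 279.2] [347.7 195.7]
shift mm [  42.3 -333.7 -396.2] turn 25.8 | pos [ 0.2283 -0.4728  0.2423] xaxis [-0.  0. -1.] jaw -64.2 q6 1.57 t 1.0 open 0.0854
```

View pics/wrist0.png

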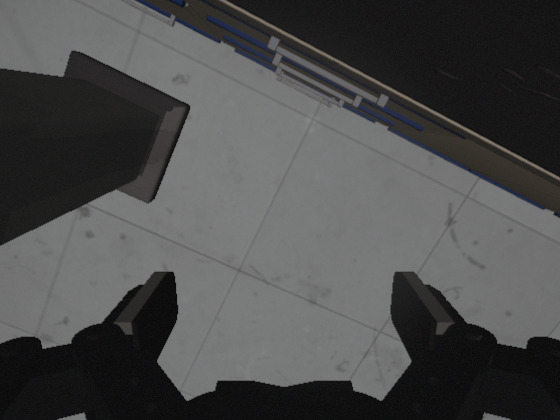

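```bash
echo
```

```text
(no output)
```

View pics/topz.png

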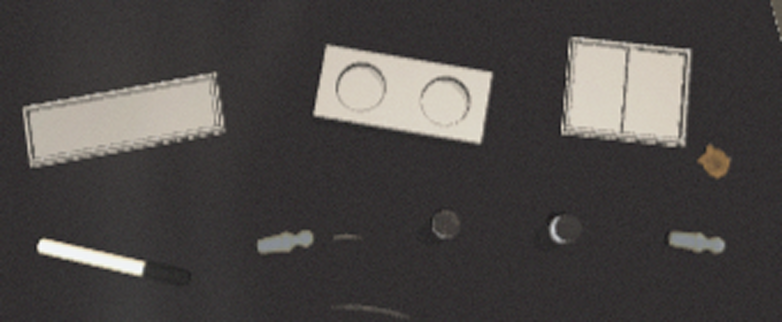

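View pics/sidez.png

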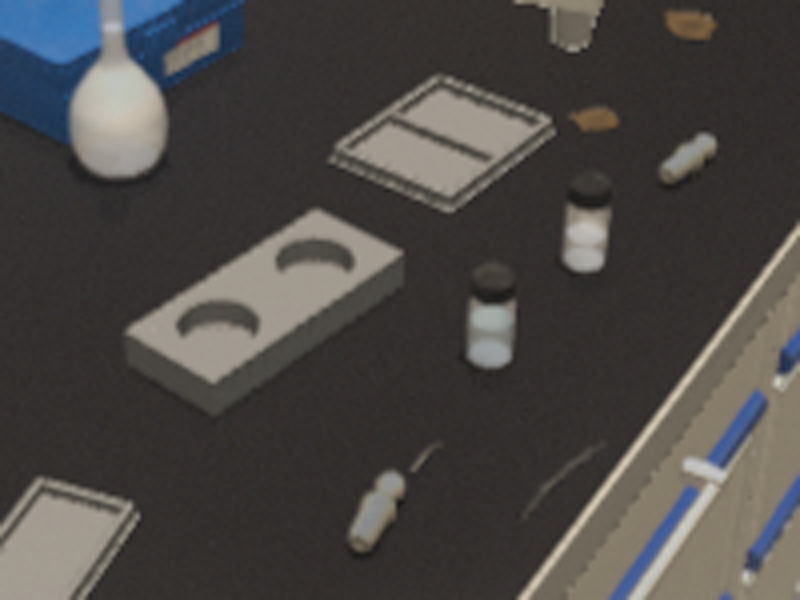

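>>> {"op": "arm_command", "data": {
  "moves": [
    [0, -335, -395, 25.8]
  ],
  "claw": 0.06,
  "grip_force": 20
}}

```text
time_s: 1.12
position: [0.2526, -0.4195, 0.2418]
tool_rot: [2.08, 0.275, -2.081]
ft_force: [1.0, 0.4, 0.3]
opening: 0.07
```

I wrote that row in mm where the tool takes metres. The step limit capped it and the direction was right, so no harm done. I'll use metres from here.

Run:
```python
from h import *
plan([.40,0,.22],90)
```

```text
shift mm [  21.5 -366.6 -251.6] turn 15.1 | pos [ 0.2526 -0.4195  0.2418] xaxis [ 0.    -0.001 -1.   ] jaw -74.9 q6 1.85 t 1.12 open 0.07
```

>>> {"op": "arm_command", "data": {
  "moves": [
    [0.0, -0.05, -0.035, 5],
    [0.0, -0.11, -0.075, 15],
    [0.0, -0.16, -0.11, 15],
    [0.005, -0.21, -0.145, 15],
    [0.01, -0.26, -0.18, 15],
    [0.015, -0.31, -0.215, 15],
    [0.022, -0.366, -0.25, 15],
    [0.022, -0.366, -0.25, 15]
  ]
}}

```text
time_s: 2.12
position: [0.3968, 0.0047, 0.2201]
tool_rot: [2.215, 0.015, -2.215]
ft_force: [0.5, -0.7, 0.1]
opening: 0.0597
```

Run:
```python
from h import *
plan([.40,0,.22],90)
c=robot.get_calibration('wrist')
im=robot.capture('wrist'); cv2.imwrite('pics/w1.png',im[:,:,::-1])
for k,z in [('sample_vial_a',.027),('vial_rack',.022),('stopper_tray',.012),('glass_stopper_a',.009)]:
  for d in robot.silhouettes('wrist',k):
    if d['p']<.2: continue
    pts=cv2.findNonZero(d['mask'].astype(np.uint8))
    w=np.array([unproj(c,p[0],z)[:2] for p in pts[::max(1,len(pts)//1500)]],np.float32); r=cv2.minAreaRect(w)
    print(k,round(d['p'],2),np.round(d['position']),w.mean(0).round(3),np.round(r[0],4),np.round(r[1],3),round(r[2],1),cv2.boundingRect(pts))
for X in [(.446,.044),(.44,-.056)]:
  for z in (0,.054): print(X,z,proj(c,[*X,z]).round(1))
```

```text
shift mm [ 0.1  4.8 -3.1] turn 0.7 | pos [0.3968 0.0047 0.2201] xaxis [-0.     0.001 -1.   ] jaw -89.3 q6 3.14 t 2.12 open 0.0597
sample_vial_a 0.9 [236. 129.] [0.445 0.048] [0.4453 0.0478] [0.025 0.029] 44.5 (220, 117, 34, 31)
sample_vial_a 0.84 [354. 134.] [ 0.44  -0.058] [ 0.4403 -0.0572] [0.033 0.024] 65.4 (338, 124, 38, 31)
vial_rack 0.81 [212.  16.] [0.536 0.071] [0.5308 0.0852] [0.036 0.154] 0.7 (93, 0, 191, 49)
stopper_tray 0.87 [431.  21.] [ 0.536 -0.117] [ 0.5328 -0.1139] [0.042 0.115] 0.7 (358, 0, 142, 55)
glass_stopper_a 0.73 [ 93. 141.] [0.432 0.187] [0.4313 0.1879] [0.018 0.053] 6.2 (62, 132, 56, 22)
glass_stopper_a 0.73 [474. 148.] [ 0.429 -0.174] [ 0.4288 -0.1739] [0.054 0.016] 83.3 (448, 141, 56, 22)
(0.446, 0.044) 0 [244.1 129. ]
(0.446, 0.044) 0.054 [236.9 133. ]
(0.44, -0.056) 0 [349.2 136.7]
(0.44, -0.056) 0.054 [360.7 142.1]
```

View pics/w1.png

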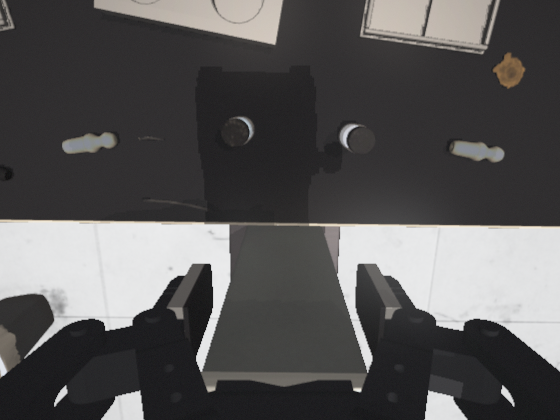

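Run:
```python
from h import *
c=robot.get_calibration('wrist')
print(unproj(c,(237,131),.054),unproj(c,(358,139),.054))
plan([.446,.0455,.11],0)
```

```text
[0.44713668 0.03919271 0.054     ] [ 0.44135562 -0.05845724  0.054     ]
shift mm [110.5 -44.8 -50.1] turn -89.6 | pos [0.3962 0.0004 0.2205] xaxis [-0. -0. -1.] jaw -89.6 q6 3.14 t 2.38 open 0.06
```

>>> {"op": "arm_command", "data": {
  "moves": [
    [0, -0.02, -0.025, -10],
    [0, -0.044, -0.051, -20],
    [0, -0.044, -0.051, -30],
    [0.01, -0.044, -0.051, -40],
    [0.03, -0.044, -0.051, -50],
    [0.05, -0.044, -0.051, -60],
    [0.05, -0.044, -0.051, -70],
    [0.05, -0.044, -0.051, -80],
    [0.05, -0.044, -0.051, -90],
    [0.05, -0.044, -0.051, -90]
  ]
}}

```text
time_s: 3.62
position: [0.4471, 0.0443, 0.1705]
tool_rot: [1.207, 1.211, -1.207]
ft_force: [0.1, 0.6, 0.4]
opening: 0.0598
```

```bash
cat >> h.py <<'E'
def wl(name,items,img):
  for _ in range(4): robot.capture('wrist')  # let arm settle
  c=robot.get_calibration('wrist')
  im=robot.capture('wrist'); cv2.imwrite(f'pics/{img}.png',im[:,:,::-1])
  for k,z in items:
   for d in robot.silhouettes('wrist',k):
    if d['p']<.2: continue
    pts=cv2.findNonZero(d['mask'].astype(np.uint8))
    w=np.array([unproj(c,p[0],z)[:2] for p in pts[::max(1,len(pts)//1500)]],np.float32); r=cv2.minAreaRect(w)
    print(k,round(d['p'],2),np.round(d['position']),w.mean(0).round(4),np.round(r[0],4),np.round(r[1],3),round(r[2],1),cv2.boundingRect(pts))
  return c
E
python3 - <<'E'
from h import *
c=wl('w',[('sample_vial_a',.04),('vial_rack',.022)],'w2')
plan([.4475,.044,.034],0)
for X in [(.4475,.044),(.443,-.0535)]:
  for z in (0,.054): print(X,z,proj(c,[*X,z]).round(1))
E
```

```text
sample_vial_a 0.93 [281. 203.] [0.4461 0.0477] [0.4461 0.048 ] [0.023 0.035] 0.2 (268, 180, 32, 46)
sample_vial_a 0.65 [272. 316.] [ 0.4414 -0.0517] [ 0.4416 -0.0519] [0.052 0.023] 86.0 (263, 292, 29, 56)
vial_rack 0.58 [430. 142.] [0.5589 0.0886] [0.5579 0.083 ] [0.151 0.07 ] 80.1 (365, 42, 142, 208)
vial_rack 0.42 [283. 202.] [0.4458 0.0431] [0.4461 0.0429] [0.036 0.025] 89.5 (268, 181, 32, 45)
shift mm [136.4   0.4   1.8] turn 0.3 | pos [0.4471 0.0458 0.1704] xaxis [-0.  0. -1.] jaw 0.3 q6 1.67 t 3.98 open 0.0601
(0.4475, 0.044) 0 [285.2 195.5]
(0.4475, 0.044) 0.054 [285.5 213.3]
(0.443, -0.0535) 0 [280.  297.5]
(0.443, -0.0535) 0.054 [279.2 332.1]
```

View pics/w2.png

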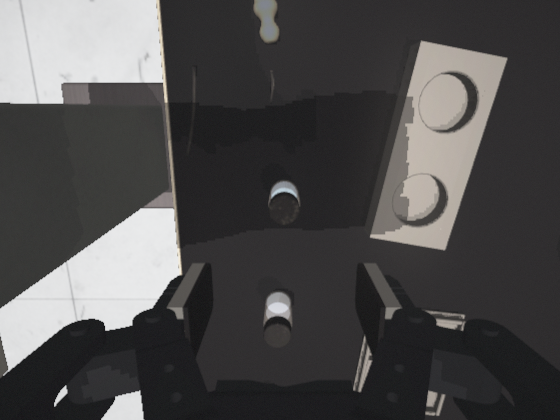

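>>> {"op": "arm_command", "data": {
  "moves": [
    [0.05, -0.001, 0.0, 0],
    [0.1, -0.001, 0.0, 0],
    [0.125, -0.001, 0.0, 0],
    [0.136, -0.001, 0.0, 0],
    [0.136, -0.001, 0.0, 0]
  ]
}}

```text
time_s: 4.6
position: [0.4461, 0.046, 0.0343]
tool_rot: [1.204, 1.213, -1.204]
ft_force: [0.3, 0.3, -1.0]
opening: 0.0598
```

Run:
```python
from h import *
c=wl('w',[('sample_vial_a',.04)],'w3')
im=robot.capture('side'); cv2.imwrite('pics/s3.png',cv2.resize(im[130:300,200:420,::-1],None,fx=3.4,fy=3.4))
plan([.4465,.046,.034],0)
print(robot.read_state()['ft_force'])
```

```text
sample_vial_a 0.55 [283. 292.] [0.4463 0.0485] [0.4473 0.0485] [0.046 0.025] 84.1 (252, 235, 64, 108)
shift mm [ 1. -0. -0.] turn 0.4 | pos [0.4465 0.046  0.035 ] xaxis [ 0.001  0.    -1.   ] jaw 0.4 q6 1.67 t 4.95 open 0.06
[-0.69893996  0.20356704 -0.86131906]
```

View pics/w3.png

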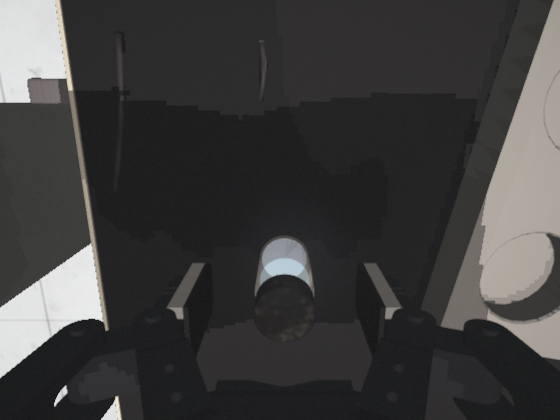

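View pics/s3.png

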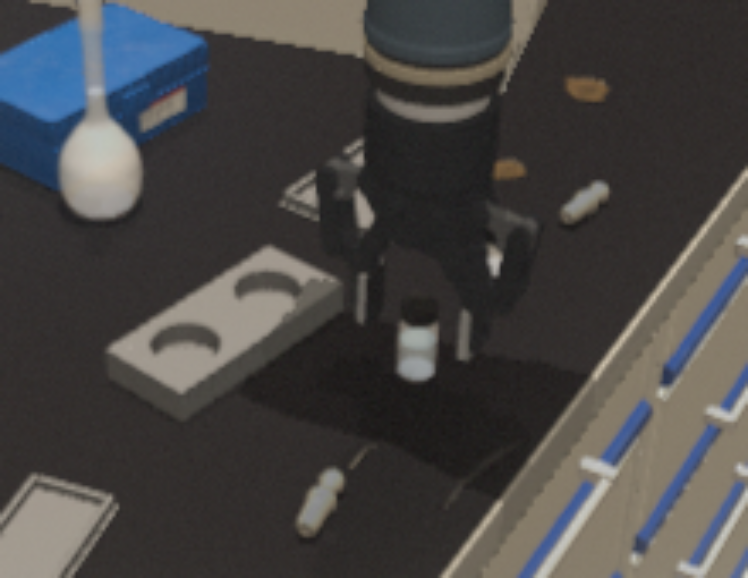

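Run:
```python
from h import *
c=robot.get_calibration('wrist')
for y in (.043,.046,.049): print(y,[proj(c,[.4465,y,z]).round(0).tolist() for z in (0,.047,.054)])
```

```text
0.043 [[285.0, 263.0], [285.0, 314.0], [286.0, 325.0]]
0.046 [[285.0, 257.0], [286.0, 307.0], [286.0, 318.0]]
0.049 [[285.0, 251.0], [286.0, 300.0], [286.0, 310.0]]
```

>>> {"op": "arm_command", "data": {
  "moves": [
    [0.0, 0, -0.001, 0],
    [0.0, 0, -0.001, 0],
    [0.0, 0, -0.001, 0],
    [0.0, 0, -0.001, 0],
    [0.0, 0, -0.001, 0],
    [0.0, 0, -0.001, 0]
  ],
  "claw": 0.015,
  "grip_force": 25
}}

```text
time_s: 5.7
position: [0.4462, 0.047, 0.0345]
tool_rot: [1.204, 1.213, -1.203]
ft_force: [-1.8, -0.2, 5.4]
opening: 0.0226
```

Run:
```python
from h import *
robot.capture('wrist')
plan([.567,.12,.11],0)
```

```text
shift mm [-75.5 121.3 -72.1] turn 0.4 | pos [0.4462 0.047  0.0345] xaxis [ 0.  0. -1.] jaw 0.4 q6 1.67 t 5.75 open 0.0225
```

>>> {"op": "arm_command", "data": {
  "moves": [
    [-0.03, 0, 0, 0],
    [-0.06, 0, 0, 0],
    [-0.075, 0.03, -0.02, 0],
    [-0.075, 0.07, -0.045, 0],
    [-0.075, 0.11, -0.065, 0],
    [-0.075, 0.12, -0.073, 0],
    [-0.075, 0.12, -0.073, 0]
  ]
}}

```text
time_s: 6.62
position: [0.565, 0.121, 0.1085]
tool_rot: [1.202, 1.214, -1.205]
ft_force: [-0.3, -0.7, -0.5]
opening: 0.0224
```

Run:
```python
from h import *
c=wl('w',[('sample_vial_a',.1)],'w4')
ct=robot.get_calibration('top')
print(unproj(ct,(257,217.4),.02),unproj(ct,(293.9,223.5),.02))
plan([.567,.12,.042],0)
for X in [(.567,.12,.022),(.554,.045,.022),(.567,.12,.08)]: print(proj(c,X).round())
```

```text
sample_vial_a 0.65 [281. 293.] [0.5635 0.1134] [0.5631 0.1136] [0.027 0.051] 0.5 (252, 239, 62, 107)
[0.56750762 0.11906227 0.02      ] [0.55444898 0.04367515 0.02      ]
shift mm [67.6  2.2  0.3] turn 0.4 | pos [0.5648 0.1203 0.1096] xaxis [-0.  0. -1.] jaw 0.4 q6 1.77 t 6.92 open 0.0223
[289. 224.]
[269. 327.]
[291. 262.]
```

View pics/w4.png

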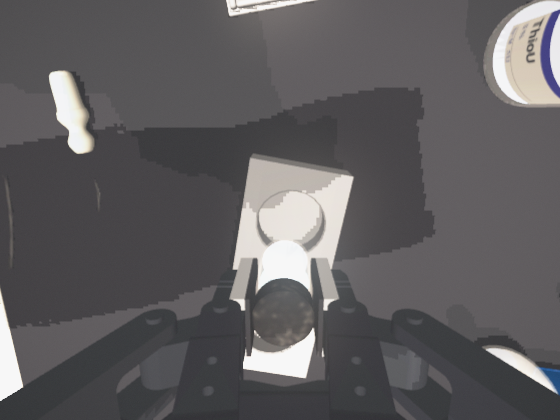

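>>> {"op": "arm_command", "data": {
  "moves": [
    [0.0, 0.0025, 0, 0],
    [0.03, 0.0025, 0, 0],
    [0.05, 0.0025, 0, 0],
    [0.06, 0.0025, 0, 0],
    [0.067, 0.0025, 0, 0],
    [0.0685, 0.0025, 0, 0],
    [0.0685, 0.0025, 0, 0],
    [0.0685, 0.0025, 0, 0]
  ]
}}

```text
time_s: 7.92
position: [0.5684, 0.1209, 0.0414]
tool_rot: [1.204, 1.212, -1.203]
ft_force: [-0.2, -0.2, -0.1]
opening: 0.0221
```

Run:
```python
from h import *
c=wl('w',[],'w5')
s=robot.read_state();print(s['position'],s['ft_force'],s['opening'])
```

```text
[0.5681168  0.12086924 0.04103852] [0.39578766 0.04434339 0.65131632] 0.02221996084342821
```

View pics/w5.png

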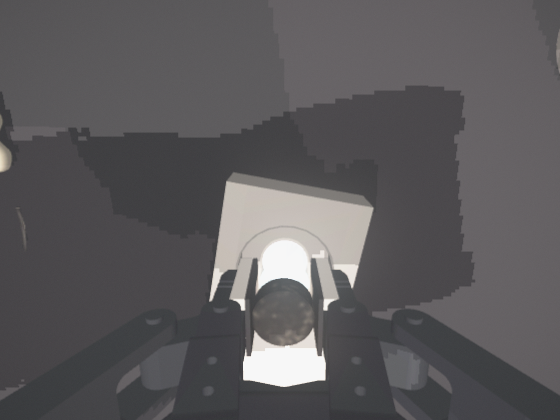

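>>> {"op": "arm_command", "data": {
  "moves": [
    [0.001, 0, 0, 0],
    [0.001, 0, 0, 0],
    [0.001, 0, 0, 0]
  ]
}}

```text
time_s: 8.55
position: [0.5683, 0.121, 0.0405]
tool_rot: [1.204, 1.212, -1.203]
ft_force: [-1.9, 0.4, 7.2]
opening: 0.0227
```

>>> {"op": "arm_command", "data": {
  "moves": [
    [0, 0, 0, 0],
    [0, 0, 0, 0],
    [0, 0, 0, 0],
    [0, 0, 0, 0]
  ],
  "claw": 0.04
}}

```text
time_s: 9.05
position: [0.568, 0.1208, 0.0397]
tool_rot: [1.204, 1.213, -1.204]
ft_force: [-0.2, -0.0, 0.1]
opening: 0.0401
```

>>> {"op": "arm_command", "data": {
  "moves": [
    [-0.02, 0, 0, 0],
    [-0.06, 0, 0, 0],
    [-0.1, 0, 0, 0],
    [-0.1, 0, 0, 0]
  ],
  "claw": 0.06
}}

```text
time_s: 9.55
position: [0.5699, 0.1213, 0.143]
tool_rot: [1.207, 1.21, -1.199]
ft_force: [0.8, -0.6, 0.3]
opening: 0.0598
```

Run:
```python
from h import *
c=wl('w',[('sample_vial_a',.03)],'w6')
plan([.4415,-.054,.12],0)
for X in [(.567,.12,.006),(.567,.12,.06),(.4415,-.054,0)]: print(proj(c,X).round())
```

```text
sample_vial_a 0.55 [130. 407.] [ 0.4424 -0.0453] [ 0.4397 -0.0433] [0.024 0.027] 0.6 (115, 392, 29, 28)
shift mm [  19.  -127.1  173.8] turn 0.4 | pos [0.5673 0.1207 0.1387] xaxis [-0.002 -0.    -1.   ] jaw 0.4 q6 1.77 t 9.85 open 0.06
[285. 206.]
[285. 230.]
[145. 389.]
```

View pics/w6.png

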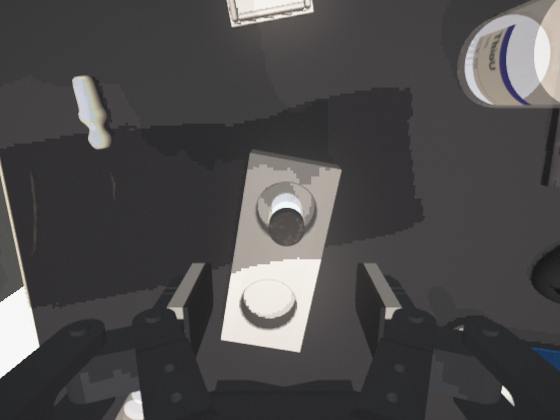

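>>> {"op": "arm_command", "data": {
  "moves": [
    [0, -0.035, 0.048, 0],
    [0, -0.07, 0.095, 0],
    [0, -0.1, 0.14, 0],
    [0, -0.127, 0.174, 0],
    [0.01, -0.127, 0.174, 0],
    [0.01, -0.127, 0.174, 0]
  ]
}}

```text
time_s: 10.6
position: [0.4421, -0.054, 0.129]
tool_rot: [1.204, 1.214, -1.205]
ft_force: [0.5, 0.2, 0.4]
opening: 0.0602
```

Run:
```python
from h import *
c=wl('w',[('sample_vial_a',.03)],'w7')
plan([.4415,-.054,.034],0)
for z in (0,.047,.054): print(proj(c,(.4415,-.054,z)).round(),proj(c,(.4415,-.051,z)).round())
```

```text
sample_vial_a 0.94 [282. 221.] [ 0.4412 -0.058 ] [ 0.4413 -0.0577] [0.038 0.024] 89.6 (265, 197, 36, 55)
shift mm [95.8 -1.3  0.5] turn 0.5 | pos [ 0.4428 -0.0535  0.1298] xaxis [-0.  0. -1.] jaw 0.5 q6 1.44 t 10.9 open 0.0599
[283. 207.] [283. 203.]
[283. 227.] [283. 223.]
[283. 231.] [283. 226.]
```

View pics/w7.png

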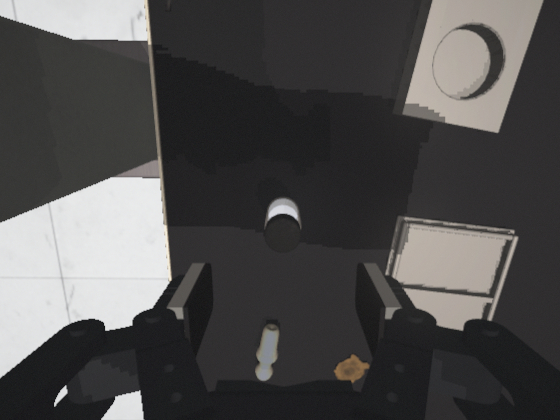

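>>> {"op": "arm_command", "data": {
  "moves": [
    [0.03, -0.001, 0.002, 0],
    [0.07, -0.001, 0.002, 0],
    [0.09, -0.001, 0.002, 0],
    [0.096, -0.001, 0.002, 0],
    [0.096, -0.001, 0.002, 0]
  ]
}}

```text
time_s: 11.52
position: [0.4416, -0.0559, 0.034]
tool_rot: [1.203, 1.213, -1.203]
ft_force: [0.7, -0.1, 0.4]
opening: 0.0602
```

Run:
```python
from h import *
c=wl('w',[('sample_vial_a',.03)],'w8')
plan([.4415,-.0555,.034],0)
for z in (0,.047,.054): print(proj(c,(.4415,-.0555,z)).round())
```

```text
sample_vial_a 0.73 [282. 290.] [ 0.4412 -0.0604] [ 0.4411 -0.0605] [0.026 0.049] 0.4 (253, 240, 61, 107)
shift mm [ 0.5 -0.3 -0.7] turn 0.4 | pos [ 0.4418 -0.0562  0.0345] xaxis [ 0.001 -0.    -1.   ] jaw 0.4 q6 1.44 t 11.82 open 0.0601
[284. 256.]
[284. 306.]
[284. 317.]
```

View pics/w8.png

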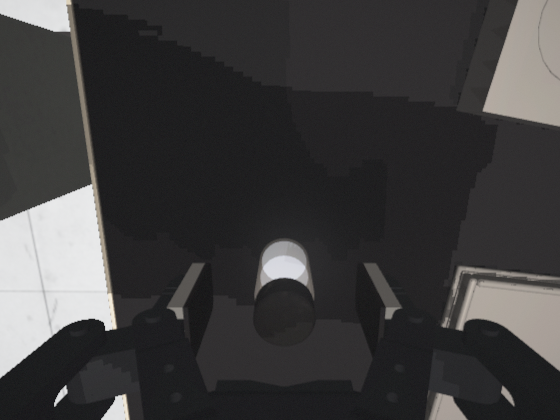

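>>> {"op": "arm_command", "data": {
  "moves": [
    [0, 0, 0, 0],
    [0, 0, 0, 0],
    [0, 0, 0, 0],
    [0, 0, 0, 0],
    [0, 0, 0, 0]
  ],
  "claw": 0.015
}}

```text
time_s: 12.45
position: [0.4415, -0.0561, 0.034]
tool_rot: [1.204, 1.213, -1.203]
ft_force: [-0.4, -0.6, 4.5]
opening: 0.0227
```

>>> {"op": "arm_command", "data": {
  "moves": [
    [-0.03, 0, 0, 0],
    [-0.06, 0, 0, 0],
    [-0.075, 0.03, -0.027, 0],
    [-0.075, 0.065, -0.058, 0],
    [-0.075, 0.1, -0.09, 0],
    [-0.075, 0.113, -0.1005, 0],
    [-0.075, 0.113, -0.1005, 0],
    [-0.075, 0.113, -0.1005, 0]
  ]
}}

```text
time_s: 13.45
position: [0.5523, 0.0445, 0.1085]
tool_rot: [1.203, 1.214, -1.205]
ft_force: [-0.9, -0.7, -0.8]
opening: 0.0222
```

Run:
```python
from h import *
c=wl('w',[],'w9')
plan([.5545,.0445,.041],0)
print(proj(c,(.5545,.0445,.022)))
```

```text
shift mm [68.1  1.3  0.1] turn 0.4 | pos [0.5532 0.0446 0.1091] xaxis [ 0.  0. -1.] jaw 0.4 q6 1.64 t 13.7 open 0.0224
[287.41296885 224.36560957]
```

View pics/w9.png

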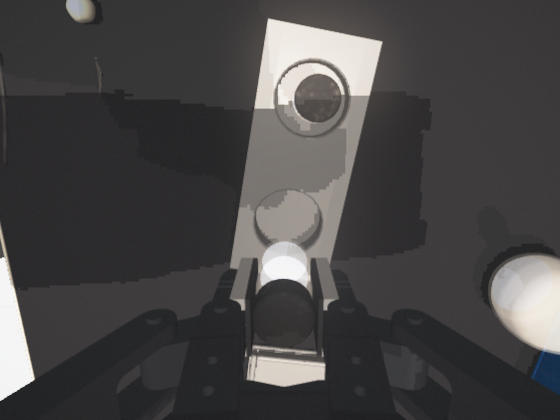

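>>> {"op": "arm_command", "data": {
  "moves": [
    [0.0, 0.0015, -0.001, 0],
    [0.03, 0.0015, -0.001, 0],
    [0.05, 0.0015, -0.001, 0],
    [0.06, 0.0015, -0.001, 0],
    [0.067, 0.0015, -0.001, 0],
    [0.069, 0.0015, -0.001, 0],
    [0.069, 0.0015, -0.001, 0],
    [0.069, 0.0015, -0.001, 0]
  ]
}}

```text
time_s: 14.7
position: [0.5554, 0.0463, 0.0403]
tool_rot: [1.204, 1.212, -1.203]
ft_force: [0.5, 0.3, -0.9]
opening: 0.0223
```

Run:
```python
from h import *
c=wl('w',[],'w10')
s=robot.read_state();print(s['position'],s['ft_force'],s['opening'])
im=robot.capture('side'); cv2.imwrite('pics/s10.png',cv2.resize(im[130:300,180:400,::-1],None,fx=3.4,fy=3.4))
```

```text
[0.55532753 0.04628054 0.04011463] [-0.30168707  0.16470613  2.25088332] 0.022283921347672368
```

View pics/w10.png

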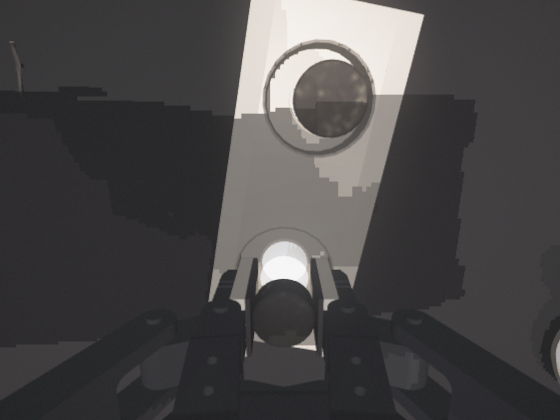

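View pics/s10.png

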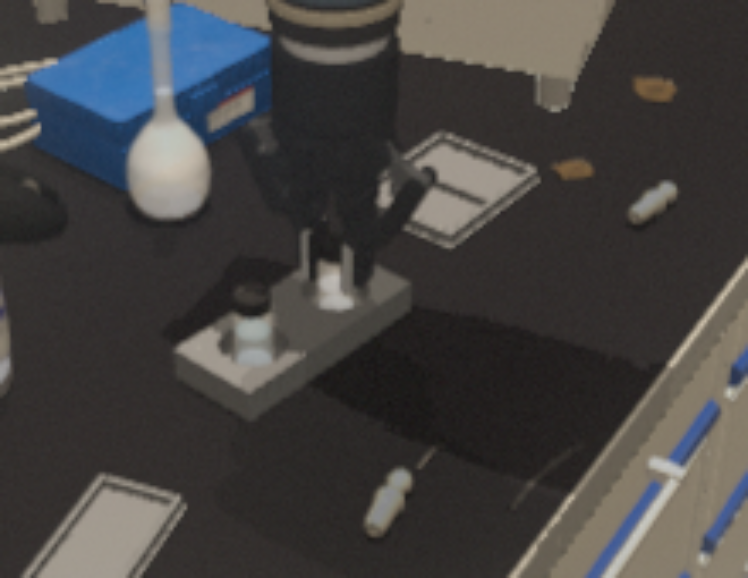

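>>> {"op": "arm_command", "data": {
  "moves": [
    [0, 0, 0, 0],
    [0, 0, 0, 0],
    [0, 0, 0, 0],
    [0, 0, 0, 0]
  ],
  "claw": 0.04
}}

```text
time_s: 15.5
position: [0.555, 0.0463, 0.0398]
tool_rot: [1.204, 1.213, -1.204]
ft_force: [0.3, 0.2, -0.6]
opening: 0.0399
```

>>> {"op": "arm_command", "data": {
  "moves": [
    [-0.02, 0, 0, 0],
    [-0.06, 0, 0, 0],
    [-0.11, 0, 0, 0],
    [-0.11, 0, 0, 0]
  ]
}}

```text
time_s: 16.0
position: [0.5573, 0.0465, 0.1537]
tool_rot: [1.207, 1.208, -1.198]
ft_force: [-0.2, 0.2, -0.2]
opening: 0.0401
```

Run:
```python
from h import *
robot.capture('wrist')
plan([.43,-.174,.13],-7.3)
```

```text
shift mm [  21.  -127.9  219.4] turn 7.7 | pos [0.5562 0.0463 0.1515] xaxis [ 0.004  0.    -1.   ] jaw 0.4 q6 1.65 t 16.05 open 0.0402
```

>>> {"op": "arm_command", "data": {
  "moves": [
    [0, -0.02, 0.05, 0],
    [0, -0.05, 0.1, 3],
    [0.01, -0.08, 0.15, 7.7],
    [0.015, -0.11, 0.2, 7.7],
    [0.02, -0.127, 0.22, 7.7],
    [0.02, -0.127, 0.22, 7.7],
    [0.02, -0.127, 0.22, 7.7]
  ]
}}

```text
time_s: 16.92
position: [0.4298, -0.1743, 0.1293]
tool_rot: [1.302, 1.147, -1.302]
ft_force: [-0.3, -0.5, 1.2]
opening: 0.04
```

Run:
```python
from h import *
c=wl('w',[('glass_stopper_a',.009),('sample_vial_a',.05)],'w11')
plan([.43,-.174,.022],-7.3)
```

```text
glass_stopper_a 0.92 [285. 210.] [ 0.4292 -0.174 ] [ 0.4294 -0.1754] [0.05  0.016] 82.3 (273, 178, 23, 67)
shift mm [ 1.078e+02 -1.000e-01 -2.000e-01] turn 0.1 | pos [ 0.4301 -0.1742  0.1298] xaxis [ 0.  0. -1.] jaw -7.2 q6 1.31 t 17.27 open 0.04
```

View pics/w11.png

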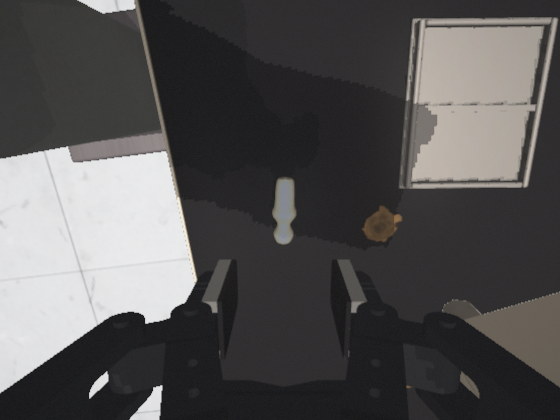

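>>> {"op": "arm_command", "data": {
  "moves": [
    [0.04, 0, 0.0005, 0],
    [0.08, 0, 0.0005, 0],
    [0.1, 0, 0.0005, 0],
    [0.11, 0, 0.0005, 0],
    [0.1103, 0, 0.0005, 0],
    [0.1103, 0, 0.0005, 0]
  ]
}}

```text
time_s: 18.02
position: [0.4303, -0.1754, 0.0203]
tool_rot: [1.302, 1.145, -1.301]
ft_force: [0.4, -0.4, 1.1]
opening: 0.04
```

>>> {"op": "arm_command", "data": {
  "moves": [
    [0, 0, 0, 0],
    [0, 0, 0, 0],
    [0, 0, 0, 0],
    [0, 0, 0, 0],
    [0, 0, 0, 0]
  ],
  "claw": 0.008
}}

```text
time_s: 18.65
position: [0.4302, -0.1754, 0.0203]
tool_rot: [1.302, 1.145, -1.301]
ft_force: [-0.7, -0.5, 5.8]
opening: 0.0163
```

Run:
```python
from h import *
c=wl('w',[('glass_stopper_a',.009)],'w12')
plan([.43,-.174,.0195],-7.3)
```

```text
glass_stopper_a 0.73 [284. 274.] [ 0.4294 -0.1741] [ 0.4295 -0.1753] [0.051 0.017] 81.9 (265, 222, 39, 109)
shift mm [ 0.8 -0.4 -1.4] turn 0.0 | pos [ 0.4302 -0.1754  0.0203] xaxis [ 0.001 -0.    -1.   ] jaw -7.3 q6 1.31 t 18.95 open 0.0162
```

View pics/w12.png

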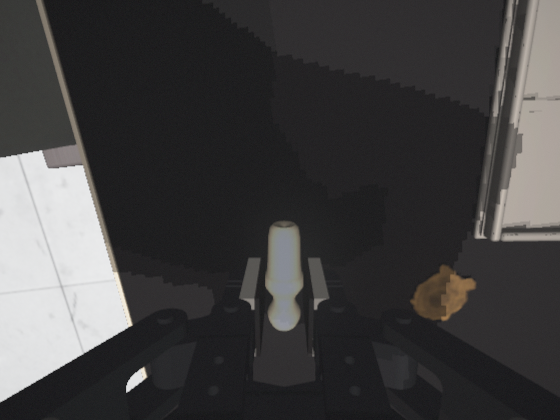

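>>> {"op": "arm_command", "data": {
  "moves": [
    [-0.03, 0, 0, 0],
    [-0.06, 0, 0, 0],
    [-0.09, 0, 0, 0],
    [-0.11, 0, 0, 0],
    [-0.11, 0, 0, 0]
  ]
}}

```text
time_s: 19.58
position: [0.4306, -0.1756, 0.131]
tool_rot: [1.303, 1.143, -1.3]
ft_force: [-0.8, -0.2, 0.2]
opening: 0.0159
```

Run:
```python
from h import *
p,R,s=pose()
c=robot.get_calibration('wrist')
C=-np.array(c['R']).T@c['t']; print('cam in tool',R.T@(C-p))
plan([.561,-.1448,.13],83.4)
ct=robot.get_calibration('top')
print([proj(ct,(*x,0.)).round() for x in [(.6,-.28),(.55,-.28)]])
for px in [(450,232),(388,12),(415,150)]: print(unproj(ct,px,0.),unproj(ct,px,.25))
```

```text
cam in tool [-0.13173997 -0.0006334  -0.07142395]
shift mm [  1.4 125.4 -47.1] turn 89.3 | pos [ 0.4306 -0.1756  0.131 ] xaxis [ 0.003 -0.001 -1.   ] jaw -7.3 q6 1.31 t 19.57 open 0.0159
[array([447., 203.]), array([449., 226.])]
[ 0.53744253 -0.28230121  0.        ] [ 0.50683058 -0.19288119  0.25      ]
[ 1.03685618 -0.17399035  0.        ] [ 0.88093889 -0.11174606  0.25      ]
[ 0.71483817 -0.21829588  0.        ] [ 0.63971678 -0.14493511  0.25      ]
```

Run:
```python
from h import *
cs=robot.get_calibration('side')
for px in [(343,160),(195,137)]: print(unproj(cs,px,0.))
for px in [(343,150),(372,105)]:
  for z in(.02,.05,.1): print(px,z,unproj(cs,px,z).round(3))
```

```text
[ 0.55561341 -0.28387516  0.        ]
[ 0.97467801 -0.18135827  0.        ]
(343, 150) 0.02 [ 0.565 -0.3    0.02 ]
(343, 150) 0.05 [ 0.543 -0.249  0.05 ]
(343, 150) 0.1 [ 0.505 -0.164  0.1  ]
(372, 105) 0.02 [ 0.616 -0.61   0.02 ]
(372, 105) 0.05 [ 0.591 -0.545  0.05 ]
(372, 105) 0.1 [ 0.55  -0.436  0.1  ]
```

>>> {"op": "arm_command", "data": {
  "moves": [
    [0, 0.02, -0.01, -10],
    [0, 0.04, -0.02, -20],
    [0, 0.06, -0.03, -30],
    [0, 0.08, -0.035, -40],
    [0, 0.1, -0.04, -50],
    [0, 0.12, -0.045, -60],
    [0, 0.125, -0.047, -70],
    [0, 0.125, -0.047, -80],
    [0, 0.125, -0.047, -90.7],
    [0, 0.125, -0.047, -90.7]
  ]
}}

```text
time_s: 20.82
position: [0.5591, -0.1442, 0.1284]
tool_rot: [0.091, 1.57, -0.091]
ft_force: [-0.6, -0.8, -0.8]
opening: 0.0162
```

Run:
```python
from h import *
c=wl('w',[('stopper_tray',.012)],'w13')
plan([.561,-.1448,.06],83.4)
y=np.array([.115,.993]);x=np.array([.993,-.115]);o=np.array([.564,-.119])
for a,b in [(.045,.056),(.045,-.056),(-.045,.056),(-.045,-.056),(.045,0),(-.045,0)]: print(a,b,proj(c,[*(o+a*x+b*y),.012]).round())
print('under',proj(c,(.561,-.1448,.004)).round())
```

```text
stopper_tray 0.94 [323. 204.] [ 0.5576 -0.1171] [ 0.563  -0.1201] [0.109 0.088] 83.2 (239, 150, 159, 120)
shift mm [69.4 -0.3  1.5] turn -0.1 | pos [ 0.5596 -0.1444  0.1294] xaxis [-0.  0. -1.] jaw 83.3 q6 -0.14 t 21.12 open 0.0159
0.045 0.056 [392. 271.]
0.045 -0.056 [243. 271.]
-0.045 0.056 [403. 150.]
-0.045 -0.056 [238. 150.]
0.045 0 [317. 271.]
-0.045 0 [320. 150.]
under [282. 210.]
```

View pics/w13.png

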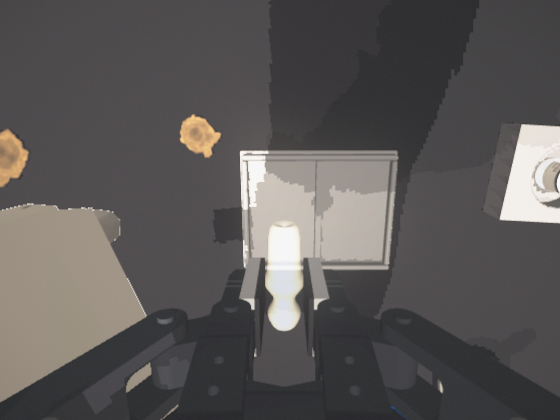

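>>> {"op": "arm_command", "data": {
  "moves": [
    [0.03, -0.0005, 0.0015, 0],
    [0.06, -0.0005, 0.0015, 0],
    [0.08, -0.0005, 0.0015, 0],
    [0.094, -0.0005, 0.0015, 0],
    [0.1, -0.0005, 0.0015, 0],
    [0.1035, -0.0005, 0.0015, 0],
    [0.1035, -0.0005, 0.0015, 0],
    [0.1035, -0.0005, 0.0015, 0]
  ]
}}

```text
time_s: 22.12
position: [0.5614, -0.1451, 0.0266]
tool_rot: [0.09, 1.568, -0.09]
ft_force: [0.8, -0.9, 0.1]
opening: 0.0164
```

Run:
```python
from h import *
c=wl('w',[],'w14')
s=robot.read_state();print(s['position'],s['ft_force'],s['opening'])
```

```text
[ 0.5611504  -0.14506316  0.02625278] [-0.43183001  0.76753097 -0.50688214] 0.016127547920106636
```

View pics/w14.png

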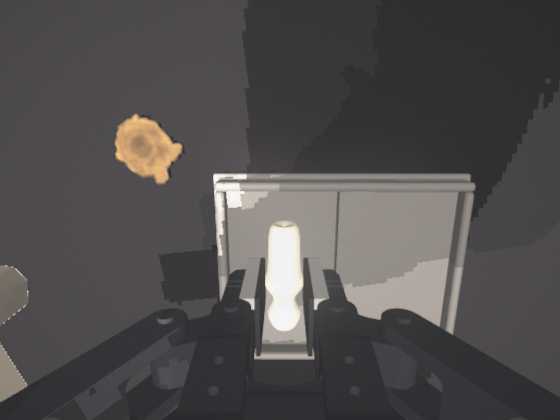

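>>> {"op": "arm_command", "data": {
  "moves": [
    [0.001, 0, 0, 0],
    [0.0015, 0, 0, 0],
    [0.0015, 0, 0, 0]
  ]
}}

```text
time_s: 22.75
position: [0.561, -0.145, 0.0245]
tool_rot: [0.09, 1.569, -0.09]
ft_force: [-1.1, 0.4, -1.5]
opening: 0.0161
```

>>> {"op": "arm_command", "data": {
  "moves": [
    [0, 0, 0, 0],
    [0, 0, 0, 0],
    [0, 0, 0, 0],
    [0, 0, 0, 0]
  ],
  "claw": 0.028
}}

```text
time_s: 23.25
position: [0.5611, -0.1451, 0.0246]
tool_rot: [0.09, 1.569, -0.09]
ft_force: [-0.0, -0.5, 0.1]
opening: 0.0279
```

>>> {"op": "arm_command", "data": {
  "moves": [
    [-0.02, 0, 0, 0],
    [-0.06, 0, 0, 0],
    [-0.11, 0, 0, 0],
    [-0.11, 0, 0, 0]
  ],
  "claw": 0.04
}}

```text
time_s: 23.75
position: [0.5633, -0.1456, 0.1385]
tool_rot: [0.089, 1.562, -0.091]
ft_force: [-1.0, 1.5, 0.1]
opening: 0.0397
```

Run:
```python
from h import *
c=wl('w',[('glass_stopper_a',.012)],'w15')
plan([.432,.187,.15],6)
```

```text
glass_stopper_a 0.86 [285. 210.] [ 0.5603 -0.1444] [ 0.561  -0.1447] [0.017 0.05 ] 83.9 (271, 177, 25, 67)
shift mm [ -16.3  315.  -165.5] turn 77.4 | pos [ 0.5603 -0.1448  0.1332] xaxis [-0.002  0.001 -1.   ] jaw 83.4 q6 -0.14 t 24.05 open 0.0398
```

View pics/w15.png

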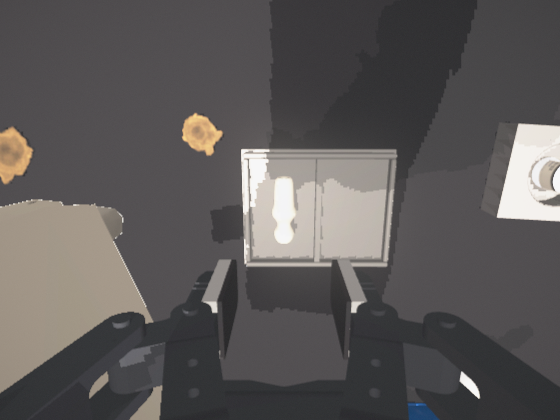

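>>> {"op": "arm_command", "data": {
  "moves": [
    [-0.01, 0.04, -0.02, 9],
    [-0.016, 0.08, -0.04, 18],
    [-0.016, 0.12, -0.06, 28],
    [-0.016, 0.16, -0.085, 38],
    [-0.016, 0.2, -0.11, 48],
    [-0.016, 0.24, -0.13, 58],
    [-0.016, 0.28, -0.15, 68],
    [-0.016, 0.315, -0.165, 77.4],
    [-0.016, 0.315, -0.165, 77.4],
    [-0.016, 0.315, -0.165, 77.4]
  ]
}}

```text
time_s: 25.3
position: [0.4329, 0.1864, 0.15]
tool_rot: [1.128, 1.259, -1.13]
ft_force: [-0.1, -0.1, 0.4]
opening: 0.0399
```

Run:
```python
from h import *
c=wl('w',[('glass_stopper_a',.009)],'w16')
plan([.432,.187,.0203],6)
```

```text
glass_stopper_a 0.59 [282. 199.] [0.4317 0.1877] [0.4315 0.1865] [0.016 0.05 ] 6.4 (272, 170, 22, 63)
shift mm [130.2  -1.3  -1.1] turn -0.0 | pos [0.4334 0.1861 0.1505] xaxis [-0.  0. -1.] jaw 6.0 q6 1.87 t 25.6 open 0.0399
```

View pics/w16.png

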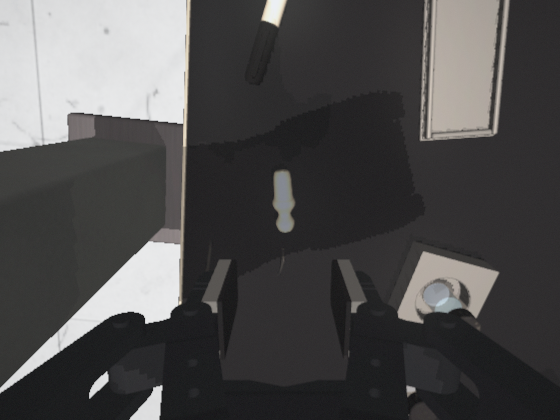

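>>> {"op": "arm_command", "data": {
  "moves": [
    [0.04, -0.0017, -0.0005, 0],
    [0.08, -0.0017, -0.0005, 0],
    [0.11, -0.0017, -0.0005, 0],
    [0.125, -0.0017, -0.0005, 0],
    [0.1302, -0.0017, -0.0005, 0],
    [0.1302, -0.0017, -0.0005, 0]
  ]
}}

```text
time_s: 26.35
position: [0.4316, 0.1869, 0.0205]
tool_rot: [1.132, 1.257, -1.132]
ft_force: [0.5, 0.7, 0.3]
opening: 0.0402
```

>>> {"op": "arm_command", "data": {
  "moves": [
    [0, 0, 0, 0],
    [0, 0, 0, 0],
    [0, 0, 0, 0],
    [0, 0, 0, 0],
    [0, 0, 0, 0]
  ],
  "claw": 0.008
}}

```text
time_s: 26.98
position: [0.432, 0.1873, 0.0212]
tool_rot: [1.132, 1.256, -1.13]
ft_force: [-0.9, -0.3, 6.7]
opening: 0.0164
```

Run:
```python
from h import *
c=wl('w',[('glass_stopper_a',.009)],'w17')
plan([.567,-.0932,.15],83.4)
```

```text
glass_stopper_a 0.73 [284. 275.] [0.4312 0.1879] [0.4316 0.1867] [0.016 0.052] 5.2 (265, 222, 38, 110)
shift mm [-128.8  105.   293. ] turn -77.4 | pos [0.432  0.1873 0.0212] xaxis [ 0.001  0.001 -1.   ] jaw 6.0 q6 1.87 t 27.27 open 0.0159
```

View pics/w17.png

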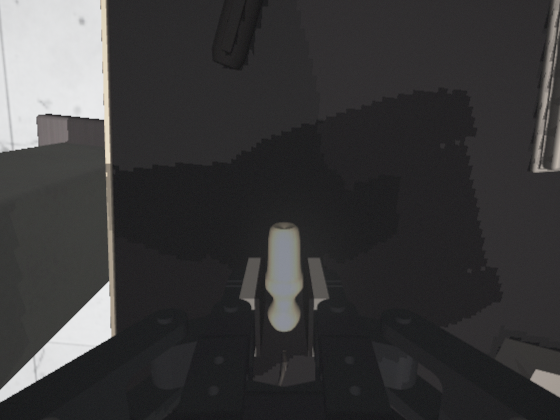

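>>> {"op": "arm_command", "data": {
  "moves": [
    [-0.04, 0, 0, 0],
    [-0.09, 0, 0, 0],
    [-0.129, 0.01, 0.03, -9],
    [-0.129, 0.03, 0.08, -18],
    [-0.129, 0.045, 0.125, -28],
    [-0.129, 0.06, 0.17, -38],
    [-0.129, 0.075, 0.21, -48],
    [-0.129, 0.09, 0.25, -58],
    [-0.129, 0.105, 0.285, -68],
    [-0.129, 0.105, 0.293, -77.4]
  ]
}}

```text
time_s: 28.52
position: [0.5677, -0.0953, 0.1492]
tool_rot: [0.087, 1.568, -0.087]
ft_force: [1.0, 1.3, -0.4]
opening: 0.016
```

>>> {"op": "arm_command", "data": {
  "moves": [
    [0, 0, 0, 0],
    [0, 0, 0, 0]
  ]
}}

```text
time_s: 28.78
position: [0.5664, -0.0928, 0.1494]
tool_rot: [0.093, 1.569, -0.092]
ft_force: [0.9, -0.8, -0.8]
opening: 0.0163
```

Run:
```python
from h import *
c=wl('w',[('stopper_tray',.012)],'w18')
plan([.567,-.094,.0268],83.4)
print('under',proj(c,(.567,-.0932,.004)).round())
```

```text
stopper_tray 0.72 [247. 194.] [ 0.559  -0.1183] [ 0.5635 -0.1188] [0.108 0.088] 83.4 (174, 146, 147, 112)
stopper_tray 0.41 [553. 173.] [0.5675 0.1118] [0.5679 0.1107] [0.023 0.01 ] 5.3 (545, 159, 15, 31)
shift mm [122.7  -1.1   0.5] turn 0.0 | pos [ 0.5666 -0.0928  0.1495] xaxis [ 0.  0. -1.] jaw 83.4 q6 -0.05 t 29.07 open 0.0158
under [282. 202.]
```

View pics/w18.png

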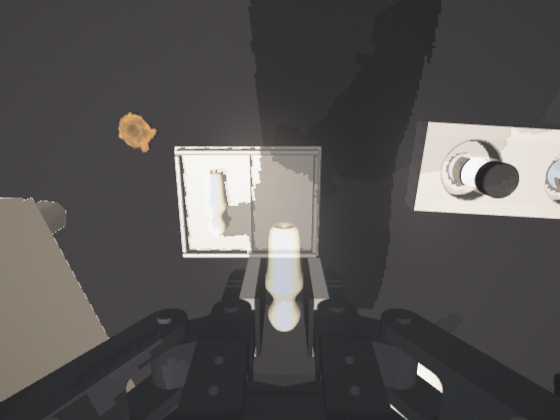

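>>> {"op": "arm_command", "data": {
  "moves": [
    [0.04, -0.001, 0.0005, 0],
    [0.08, -0.001, 0.0005, 0],
    [0.1, -0.001, 0.0005, 0],
    [0.115, -0.001, 0.0005, 0],
    [0.12, -0.001, 0.0005, 0],
    [0.1225, -0.001, 0.0005, 0],
    [0.1225, -0.001, 0.0005, 0],
    [0.1225, -0.001, 0.0005, 0]
  ]
}}

```text
time_s: 30.08
position: [0.5674, -0.0944, 0.0275]
tool_rot: [0.09, 1.568, -0.09]
ft_force: [0.3, 0.6, -0.8]
opening: 0.0163
```

Run:
```python
from h import *
c=wl('w',[],'w19')
s=robot.read_state();print(s['position'],s['ft_force'],s['opening'])
```

```text
[ 0.56710178 -0.09435227  0.02704576] [-0.20673121 -0.25553431  0.11602386] 0.016219446283378628
```

View pics/w19.png

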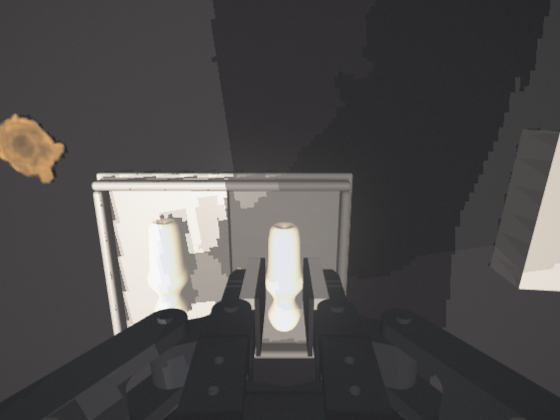

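>>> {"op": "arm_command", "data": {
  "moves": [
    [0.001, 0, 0, 0],
    [0.0017, 0, 0, 0],
    [0.0017, 0, 0, 0]
  ]
}}

```text
time_s: 30.7
position: [0.567, -0.0943, 0.0252]
tool_rot: [0.09, 1.569, -0.09]
ft_force: [-1.6, -0.3, 2.3]
opening: 0.016
```

>>> {"op": "arm_command", "data": {
  "moves": [
    [0, 0, 0, 0],
    [0, 0, 0, 0],
    [0, 0, 0, 0],
    [0, 0, 0, 0]
  ],
  "claw": 0.028
}}

```text
time_s: 31.2
position: [0.567, -0.0943, 0.0251]
tool_rot: [0.09, 1.569, -0.09]
ft_force: [-0.1, -0.3, 0.3]
opening: 0.0281
```

>>> {"op": "arm_command", "data": {
  "moves": [
    [-0.02, 0, 0, 0],
    [-0.06, 0, 0, 0],
    [-0.12, 0, 0, 0],
    [-0.12, 0, 0, 0]
  ]
}}

```text
time_s: 31.7
position: [0.5696, -0.0948, 0.1499]
tool_rot: [0.089, 1.561, -0.091]
ft_force: [0.8, -0.1, -0.1]
opening: 0.028
```

Run:
```python
from h import *
c=wl('w',[('glass_stopper_a',.012)],'w20')
plan([.417,.338,.16],-12.8)
```

```text
glass_stopper_a 0.94 [284. 205.] [ 0.5669 -0.0939] [ 0.568  -0.0942] [0.018 0.051] 83.9 (271, 175, 25, 66)
glass_stopper_a 0.92 [212. 206.] [ 0.5602 -0.1446] [ 0.5609 -0.145 ] [0.018 0.05 ] 80.9 (203, 174, 25, 65)
shift mm [ -15.6  412.3 -197.7] turn -83.8 | pos [ 0.5662 -0.0942  0.1438] xaxis [-0.002  0.    -1.   ] jaw 83.4 q6 -0.05 t 32.0 open 0.028
```

View pics/w20.png

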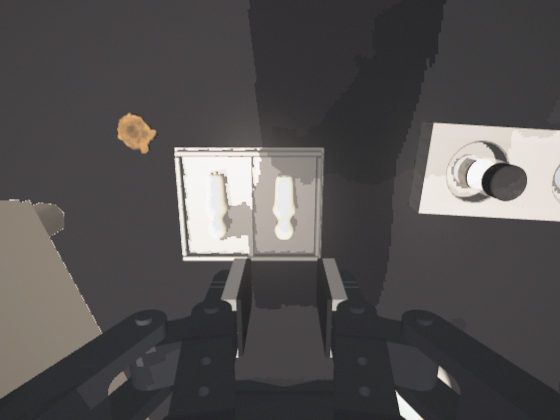

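>>> {"op": "arm_command", "data": {
  "moves": [
    [-0.01, 0.04, -0.02, 10],
    [-0.016, 0.09, -0.04, 20],
    [-0.016, 0.135, -0.06, 30],
    [-0.016, 0.18, -0.085, 40],
    [-0.016, 0.225, -0.105, 50],
    [-0.016, 0.27, -0.125, 60],
    [-0.016, 0.315, -0.15, 70],
    [-0.016, 0.36, -0.17, 80],
    [-0.016, 0.4, -0.19, 90],
    [-0.016, 0.412, -0.198, 96.2]
  ]
}}

```text
time_s: 33.25
position: [0.4161, 0.3396, 0.16]
tool_rot: [1.371, 1.095, -1.374]
ft_force: [0.3, -1.2, -0.6]
opening: 0.0278
```

>>> {"op": "arm_command", "data": {
  "moves": [
    [0, 0, 0, 0],
    [0, 0, 0, 0]
  ]
}}

```text
time_s: 33.5
position: [0.4174, 0.3369, 0.1606]
tool_rot: [1.369, 1.096, -1.371]
ft_force: [-0.1, 0.0, 0.2]
opening: 0.028
```

Run:
```python
from h import *
c=wl('w',[('marker_pen',.006),('pen_tray',.011)],'w21')
plan([.417,.338,.016],-12.7)
```

```text
marker_pen 0.81 [280. 192.] [0.4165 0.3413] [0.4155 0.3363] [0.139 0.013] 77.0 (274, 111, 18, 167)
pen_tray 0.79 [432. 158.] [0.5384 0.3422] [0.5393 0.3352] [0.056 0.173] 9.9 (368, 43, 130, 230)
shift mm [145.3  -0.9  -0.6] turn -0.1 | pos [0.4177 0.3372 0.1613] xaxis [ 0.  0. -1.] jaw -12.8 q6 2.47 t 33.85 open 0.0283
```

View pics/w21.png

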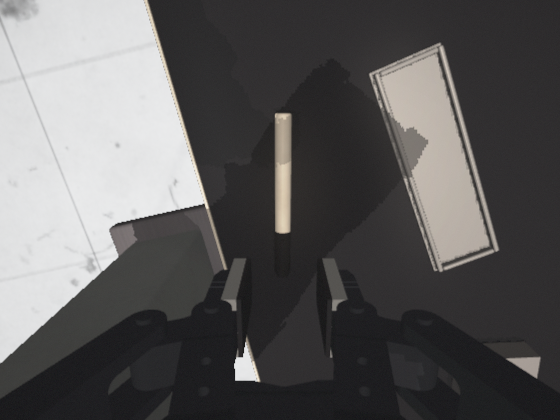

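>>> {"op": "arm_command", "data": {
  "moves": [
    [0.05, -0.001, 0, 0],
    [0.09, -0.001, 0, 0],
    [0.12, -0.001, 0, 0],
    [0.138, -0.001, 0, 0],
    [0.1455, -0.001, 0, 0],
    [0.1455, -0.001, 0, 0]
  ]
}}

```text
time_s: 34.6
position: [0.4165, 0.3377, 0.0157]
tool_rot: [1.371, 1.096, -1.372]
ft_force: [0.3, 0.0, 0.8]
opening: 0.0279
```

>>> {"op": "arm_command", "data": {
  "moves": [
    [0, 0, 0, 0],
    [0, 0, 0, 0],
    [0, 0, 0, 0],
    [0, 0, 0, 0],
    [0, 0, 0, 0]
  ],
  "claw": 0.004
}}

```text
time_s: 35.22
position: [0.417, 0.3383, 0.0166]
tool_rot: [1.373, 1.095, -1.37]
ft_force: [-0.5, -0.1, 6.5]
opening: 0.0118
```

Run:
```python
from h import *
c=wl('w',[('marker_pen',.006)],'w22')
plan([.541,.334,.08],9.8)
```

```text
marker_pen 0.81 [283. 242.] [0.419  0.3515] [0.4174 0.3443] [0.123 0.013] 77.1 (267, 117, 34, 270)
shift mm [-63.3 121.9 -23.4] turn -22.6 | pos [0.417  0.3382 0.0166] xaxis [ 0.001  0.001 -1.   ] jaw -12.8 q6 2.48 t 35.52 open 0.0121
```

View pics/w22.png

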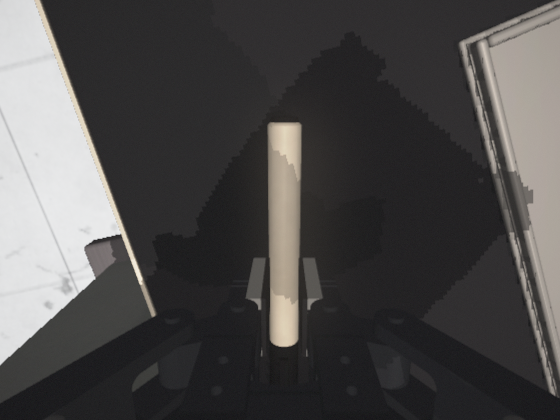

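>>> {"op": "arm_command", "data": {
  "moves": [
    [-0.03, 0, 0, 0],
    [-0.07, 0, 0, 0],
    [-0.09, 0.03, -0.006, -7],
    [-0.09, 0.07, -0.013, -14],
    [-0.09, 0.11, -0.02, -22.6],
    [-0.09, 0.1215, -0.0234, -22.6],
    [-0.09, 0.1215, -0.0234, -22.6],
    [-0.09, 0.1215, -0.0234, -22.6]
  ]
}}

```text
time_s: 36.52
position: [0.5389, 0.3338, 0.1056]
tool_rot: [1.082, 1.286, -1.083]
ft_force: [-0.8, 0.3, 0.5]
opening: 0.0124
```

Run:
```python
from h import *
c=wl('w',[('pen_tray',.011),('marker_pen',.09)],'w23')
plan([.5405,.334,.023],9.8)
a=np.radians(9.8);x=np.array([np.cos(a),np.sin(a)]);y=np.array([-x[1],x[0]]);o=np.array([.5405,.334])
for i,j in [(1,1),(-1,1),(1,-1),(-1,-1)]: print(i,j,proj(c,[*(o+.028*i*x+.088*j*y),.011]).round())
im=robot.capture('top'); cv2.imwrite('pics/t23.png',im[:,:,::-1])
```

```text
pen_tray 0.87 [301. 155.] [0.5372 0.3725] [0.5419 0.3363] [0.055 0.171] 10.1 (243, 79, 93, 255)
marker_pen 0.69 [283. 243.] [0.5368 0.3448] [0.5382 0.3377] [0.014 0.128] 9.7 (267, 117, 34, 270)
shift mm [82.9  0.7  0.1] turn 0.0 | pos [0.5398 0.334  0.1059] xaxis [ 0.  0. -1.] jaw 9.8 q6 1.95 t 36.88 open 0.0118
1 1 [334.  78.]
-1 1 [239.  78.]
1 -1 [325. 337.]
-1 -1 [247. 337.]
```

View pics/w23.png

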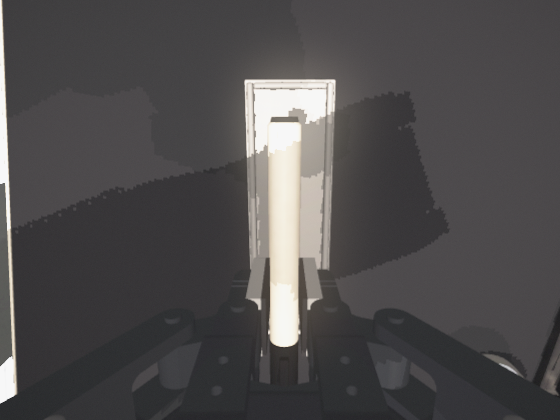

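>>> {"op": "arm_command", "data": {
  "moves": [
    [0, 0.0027, 0, 0],
    [0.03, 0.0027, 0, 0],
    [0.055, 0.0027, 0, 0],
    [0.07, 0.0027, 0, 0],
    [0.08, 0.0027, 0, 0],
    [0.083, 0.0027, 0, 0],
    [0.083, 0.0027, 0, 0],
    [0.083, 0.0027, 0, 0]
  ]
}}

```text
time_s: 37.92
position: [0.5432, 0.3345, 0.0234]
tool_rot: [1.083, 1.285, -1.081]
ft_force: [-0.4, 0.2, -0.5]
opening: 0.0121
```

Run:
```python
from h import *
c=wl('w',[],'w24')
s=robot.read_state();print(s['position'],s['ft_force'],s['opening'])
```

```text
[0.54293166 0.33435684 0.02300259] [-0.99620425  0.15658276 -0.49804764] 0.012256756282319014
```

View pics/w24.png

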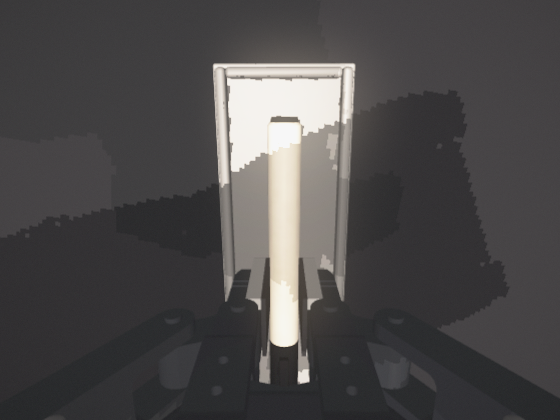

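>>> {"op": "arm_command", "data": {
  "moves": [
    [0.001, 0, 0, 0],
    [0.002, 0, 0, 0],
    [0.002, 0, 0, 0]
  ]
}}

```text
time_s: 38.55
position: [0.5428, 0.3343, 0.0206]
tool_rot: [1.082, 1.286, -1.082]
ft_force: [0.2, 0.2, 0.6]
opening: 0.0119
```

Run:
```python
from h import *
robot.capture('wrist')
s=robot.read_state();print(s['position'],s['ft_force'],s['opening'])
```

```text
[0.54281937 0.33427966 0.02064933] [-0.40021758 -1.54507104  0.46461121] 0.011667923021086697
```

No contact yet, so I'll lower another 0.5 mm and then release.

>>> {"op": "arm_command", "data": {
  "moves": [
    [0.0006, 0, 0, 0],
    [0.0006, 0, 0, 0]
  ]
}}

```text
time_s: 38.85
position: [0.5428, 0.3343, 0.0206]
tool_rot: [1.082, 1.285, -1.082]
ft_force: [-1.5, -0.7, 5.5]
opening: 0.0119
```

>>> {"op": "arm_command", "data": {
  "moves": [
    [0, 0, 0, 0],
    [0, 0, 0, 0],
    [0, 0, 0, 0],
    [0, 0, 0, 0]
  ],
  "claw": 0.02
}}

```text
time_s: 39.35
position: [0.5428, 0.3343, 0.02]
tool_rot: [1.082, 1.286, -1.082]
ft_force: [-0.5, -0.1, 0.7]
opening: 0.0204
```

>>> {"op": "arm_command", "data": {
  "moves": [
    [-0.01, 0, 0, 0],
    [-0.04, 0, 0, 0],
    [-0.1, 0, 0, 0],
    [-0.15, 0, 0, 0],
    [-0.15, 0, 0, 0]
  ]
}}

```text
time_s: 39.98
position: [0.5448, 0.3355, 0.1755]
tool_rot: [1.088, 1.283, -1.075]
ft_force: [0.0, 0.5, -0.2]
opening: 0.02
```

Run:
```python
from h import *
c=wl('w',[('pen_tray',.011),('marker_pen',.01)],'w25')
plan([.3,.3,.25])
```

```text
pen_tray 0.64 [291. 175.] [0.5391 0.3473] [0.5423 0.3355] [0.055 0.172] 9.9 (249, 85, 73, 206)
marker_pen 0.63 [283. 192.] [0.5415 0.3365] [0.5428 0.3323] [0.015 0.139] 9.5 (276, 112, 19, 165)
shift mm [ -80.7 -244.7   -7.9] turn 0 | pos [0.5423 0.3339 0.1688] xaxis [-0.002 -0.001 -1.   ] jaw 9.8 q6 1.95 t 40.33 open 0.0202
```

View pics/w25.png

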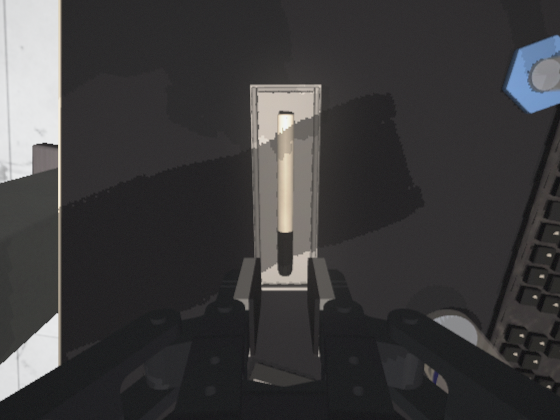

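>>> {"op": "arm_command", "data": {
  "moves": [
    [-0.03, -0.04, 0, 0],
    [-0.06, -0.09, 0, 0],
    [-0.08, -0.14, 0, 0],
    [-0.08, -0.19, 0, 0],
    [-0.08, -0.24, 0, 0],
    [-0.08, -0.24, 0, 0]
  ]
}}

```text
time_s: 41.08
position: [0.3035, 0.2922, 0.25]
tool_rot: [1.08, 1.287, -1.081]
ft_force: [0.5, 0.4, -0.5]
opening: 0.0198
```

Run:
```python
from h import *
for n in ['top','side']:
    im=robot.capture(n); c=robot.get_calibration(n)
    cv2.imwrite(f'pics/{n}26.png',im[:,:,::-1])
    for k,z in [('marker_pen',.01),('pen_tray',.008),('glass_stopper_a',.012),('stopper_tray',.008),('flask',.08),('reagent_bottle',.06),('sample_vial_a',.04)]:
        for d in robot.silhouettes(n,k):
            if d['p']<.2: continue
            pts=cv2.findNonZero(d['mask'].astype(np.uint8))
            w=np.array([unproj(c,p[0],z)[:2] for p in pts[::max(1,len(pts)//1500)]],np.float32); r=cv2.minAreaRect(w)
            print(n,k,round(d['p'],2),np.round(d['position']),np.round(r[0],3),np.round(r[1],3),round(r[2],1))
im=cv2.imread('pics/top26.png')[180:320,100:440]; cv2.imwrite('pics/top26z.png',cv2.resize(im,None,fx=2.3,fy=2.3,interpolation=2))
```

```text
top marker_pen 0.7 [148. 231.] [0.542 0.335] [0.015 0.14 ] 8.8
top marker_pen 0.61 [372. 220.] [ 0.565 -0.117] [0.113 0.091] 83.6
top pen_tray 0.82 [155. 235.] [0.542 0.333] [0.059 0.175] 9.9
top glass_stopper_a 0.69 [360. 216.] [ 0.567 -0.093] [0.017 0.048] 88.0
top glass_stopper_a 0.64 [382. 221.] [ 0.561 -0.144] [0.019 0.048] 87.5
top stopper_tray 0.97 [371. 220.] [ 0.565 -0.119] [0.115 0.093] 83.3
top flask 0.72 [319. 139.] [ 0.722 -0.011] [0.054 0.094] 56.7
top reagent_bottle 0.88 [204. 145.] [0.712 0.223] [0.092 0.061] 21.0
top sample_vial_a 0.51 [256. 214.] [0.568 0.12 ] [0.028 0.021] 26.4
side marker_pen 0.84 [196. 306.] [0.542 0.331] [0.015 0.145] 9.6
side pen_tray 0.56 [198. 310.] [0.54  0.335] [0.059 0.181] 10.1
side stopper_tray 0.63 [293. 187.] [ 0.575 -0.101] [0.082 0.074] 81.0
side flask 0.75 [228. 175.] [ 0.755 -0.05 ] [0.053 0.382] 37.4
side reagent_bottle 0.96 [166. 221.] [0.718 0.218] [0.062 0.216] 44.7
side sample_vial_a 0.8 [273. 212.] [0.553 0.047] [0.026 0.079] 31.2
side sample_vial_a 0.8 [255. 221.] [0.564 0.121] [0.022 0.079] 34.4
```

View pics/top26z.png

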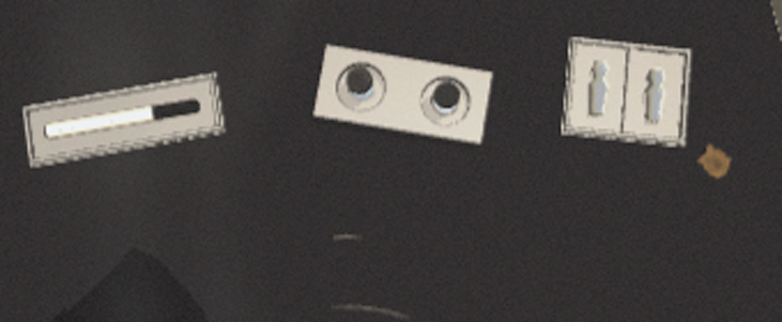

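View pics/side26.png

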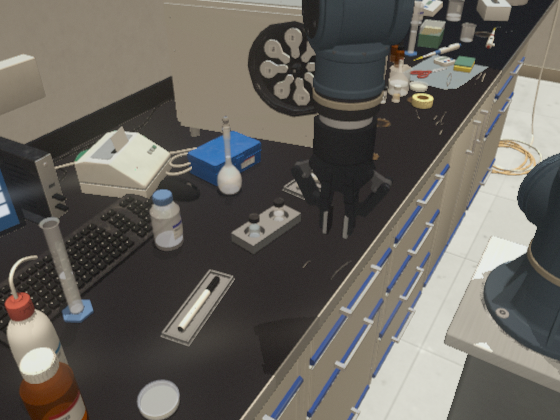

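The top view shows both vials upright in their pockets, one stopper lying along each bay, and the pen centred in its tray. The flask and bottle have not moved.

Run:
```python
from cell import robot
print(robot.sign_off(), robot.read_state()['time_s'])
```

```text
the job is handed in; nothing more can be done
the job is handed in; nothing more can be done
```

The job is done and handed in at about 42 s. I placed the two vials in the rack pockets, then one stopper in each tray bay, then the marker in the pen tray.

**Final checks, from the top and side pictures with the arm clear:**
- **Vials:** both stand upright in their pockets.
- **Stoppers:** each lies in its bay, along the bay's length. Both are within about 1 mm of the bay centres.
- **Marker:** it lies within about 2 mm of the tray's middle and about 1° of its direction.
- **Flask and bottle:** both are where they were at the start, to within about 1–2 mm of measurement.

**Things that went wrong or disagreed:**
- My first move row was written in mm instead of m. The step limit capped it to one safe step in the intended direction.
- The last top picture gave one false marker detection, on the stopper tray. The trained network found only one vial in that view, but both are plainly visible in the picture and both were found in the side view.

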